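# Draw out the telescopic window wiper and hold it ready

### The arm

A 6-joint arm with a two-finger parallel gripper is mounted at the origin on the work surface. World frame = base frame: x ahead of the robot, y to its left, z up, the work surface at z = 0. Lengths are in mm, angles in rad, forces in N, time in s.
With the tool pointing down it reaches from about 250 to 775 mm from the base axis. Payload 4 kg.
Tool frame: the origin (TCP) lies at the very end of the fingers, on their centre line; the grasp point (between the pads) lies 19 mm behind it; y points along the fingers, x is the direction in which the jaws open and shut, and the axes are right-handed (so a half turn about y gives the same grasp; the last joint's range is limited). The gripper opens to 85 mm and grips with 20 to 120 N. Pads are 22 mm wide; open, the fingers measure 114 mm over their backs; the gripper's body (76 mm by 85 mm) begins 54 mm behind the grasp point. The pads swing forward as they close: fully open they stand 13 mm farther back than shut.
Start: joints at [1.224, 0.087, 1.371, -0, 1.684, -0.103], TCP at [132.774, 533.75, 231.341] pointing down, gripper open.
Joint ranges: [-3.1, 3.1], [-0.76, 2.03], [0.27, 2.55], [-1.08, 4.22], [0.17, 2.65], [-2.57, 2.57]. Speed limits (rad/s): [2.79, 2.79, 3.14, 3.14, 3.14, 3.14].

### API

Orientations are given as a 3x3 rotation matrix whose columns are the frame's x, y, z axes.
In Python, from rig import robot gives the robot as it stands.
- The arm moves only by the shell command python3 -m pendant 'ROWS' [OPENING] [FORCE]. ROWS is a JSON object of lists of equal length, an entry for each row: "offset": the shift along the tool's x, y, z in cm, a list of three; "yaw": the turn about the tool's y in rad. In form: {"offset": [[tx, ty, tz], ...], "yaw": [yaw, ...]}. A call has 1 to 12 rows; each row is the pose to reach, as a shift and turn from the pose commanded when the call began, along the tool's axes at that moment; what a row does not reach only later rows make up. A row lasts 1/12 s, in which the tool goes at most 41.7 mm and 7.16 degrees, less where a joint would pass 70% of its speed; a pose out of reach is approached as far as the arm can. A call with a gripper value outside its range is refused whole. OPENING is the closure, from -1 (fully open) to 1 (shut), so that 0 is half open, set as the call begins (- or left out, the last holds). The fingers move at their own pace and stop on an object; FORCE is the grip in N (left out, the last holds). Time passes only in rows, so rows that repeat a pose let the fingers close. It gives the time, the measured TCP pose, the force and the opening at its end, in the units of the state.
- robot.get_state(): the state, without advancing time (a new reading comes with each control period).
- robot.snapshot(name): name is "scene" or "top"; returns a dict with "frame" (420x560x3 uint8, red, green, blue), "fov_y" (degrees; the focal length in pixels is half the picture's height over the tangent of half this angle, whatever the lens; pixels are square), "cx", "cy" (the principal point, pixels), "rvec" (rotation vector, rad) and "tvec" (3), from world to camera coordinates, as OpenCV has them. Camera axes: x right, y down, z forward; pixel columns grow to the right and rows downward; lengths in mm; the calibration is good to about 2 mm. A picture is of the moment at which its call begins. There is no depth.
- robot.hand_in(): hands the job in, once; it reports no verdict.
Trained networks look in a picture, given as the dict that the camera call returned (one of the last four; its "shot" number tells which), for a name from the list of things; names that differ only in an ending like _2 or _b are one class to them, and where a whole thing is asked for, a point or a joint stands for the part that bears it (a point fixed in the world has none). Each returns a list of dicts, best first, with "p" (0 to 1); they miss things now and then, are a little off and sometimes report something else, mostly with a low value. They report only what shows in the picture. A call takes as long as a camera call.
- robot.recognise(label, picture): "point" ([column, row] in pixels, amid what is visible of it).
- robot.mark_of(label, picture): "point" ([column, row] in pixels: a listed point, or the origin of a listed thing).
The state is a dict: "time": time; "joint_pos": joint angles; "joint_vel": joint speeds; "effort": joint torques, N m; "ee_pos": TCP position; "tool_rot": TCP orientation; "contact_force": force on the tool from outside, world axes, zero at the start; "torque": the same for the moment, N m; "grip_width": finger opening in mm.
Only numpy, scipy, OpenCV 4.12 (cv2) and the standard library are available. Lean on these libraries where they do the work, as an engineer would, in place of code of your own. Each camera call takes 0.05 s, during which the arm holds its last target. There are 200 camera calls.

### The job

Get the telescopic window wiper on the pegboard ready for the window: squeeze the button on its collar, draw the handle out to the second stop (fully out, past the first), and let the button spring back out so that the pole is locked. Then take hold of it clear of the button, lift it out of the spring clip and finish while still holding it in the gripper, roughly level, a good ten centimetres above where it lay and touching nothing else. Leave the tiffin, the bowl with the marble and the stapler where they are.

Things in the scene. Friction and masses are not known exactly. Their poses are not given: they have to be found in the camera images.
- window_wiper: Loose telescopic window wiper, 0.2 kg, lying level in the pegboard's clip. Frame on its long axis at the front end of the handle; x along the axis to the head, z up. Handle x -190 to 0, 26 mm high: black grip 30 mm wide, then (x -50 to 0) a grey collar 32 mm wide. From the collar comes a bare round pole 16 mm thick, then the head. When drawn out it balances within 25 mm of this frame.
- wiper_collar (a point): Point on the axis in the middle of the collar, level with the button (x -25 mm). Gripped here across the wiper, 38 mm wide over button and collar, one finger pushes the button fully in against the other. When the wiper is fully drawn out, some 160 mm of bare pole lie between the collar and the clip.
- wiper_grip (a point): Point on the axis in the middle of the black grip (x -120 mm).
- wiper_head (a point): Middle of the wiper head: an aluminium crossbar 180 mm wide, 18 x 14 mm, with a rubber blade, at right angles to the pole; on the axis, 148 mm ahead of the wiper_collar point when shut, 258 mm when drawn out to the second stop.
- button_face (a point): Middle of the outer face of the push button, 16 x 14 mm, on the collar's +y side (the side away from the robot), standing 6 mm proud of the collar. It is pressed straight in towards the axis.
- wiper_pole (a joint): How far the pole is drawn out of the handle (m): 0 shut and locked, as it starts; 0.055 first stop; 0.110 second stop, also the hard end of its travel. Each is a lock hole with about 2 mm play. With the button held in, the pole slides through the stops against about 2 N; with the button let go it locks at the hole it is at or comes to next.
- wiper_button (a joint): How far the button is pushed in (m): 0 out, 0.006 fully in, flush with the collar; the lock frees at 0.004. Spring 3 N at the start, 6 N fully in; comes out by itself when let go over a lock hole.
- pegboard: Fixed wooden pegboard 400 x 220 mm lying on the desk, its top 30 mm high; origin at desk height under its middle; x along the wiper to its head, z up. Three wooden pegs stand 40 mm above it, 90 mm to the sides of the wiper's axis. A white U rest, 12 mm long, open at the top, its cheeks ending 3 mm below the axis, carries the handle at x = -175 mm.
- spring_clip (a point): White plastic spring clip on the pegboard, 20 mm long; this point is on the pole's axis in it, 70 mm above the desk. Its sprung jaws reach 14 mm above the axis and let the pole out upwards at a pull of a few N. The 24 mm thick socket of the wiper head cannot pass it: pull the handle away from the head and, after up to 14 mm of slack, the clip holds the pole back.
- tiffin: Bystander: round steel tiffin with side latches, 107 mm across, 131 mm high over its carrying bar; origin under its middle.
- bowl: Bystander: white ceramic bowl 116 mm across, 48 mm high, with a glass marble in it; origin under its middle.
- stapler: Bystander: blue plastic stapler 150 x 38 mm, about 56 mm high; origin under its middle.
- glass_marble_center (a point): Centre of the green glass marble, 16 mm, lying loose in the bowl.

How it is judged:
By the outcome, as a careful person would: the job done as asked, in the order asked, and still so for the second after the job is handed in, while the arm keeps its last pose, push and grip.
It also fails if it takes over 45 s, if anything falls off the work surface, if the arm or the gripper's body presses on something with over 40 N, if the wrist force passes 120 N, or if a joint passes its speed limit or range.

## Working session

There is one attempt and no reset: what is moved stays moved. The work goes in short steps, Python scripts to look and compute and a shell command to move; the robot and the scene stay as the last step left them, time stands still between calls to the robot, and variables do not carry over. Pictures are saved under pics/ and viewed, about 8 in all and at most 12, crops included, and the job is handed in when it is done.

```bash
ls; mkdir -p pics; cat > h.py <<'E'
import numpy as np, cv2
from rig import robot
def K(s):
    H=s["frame"].shape[0]; f=H/2/np.tan(np.radians(s["fov_y"])/2)
    return np.array([[f,0,s["cx"]],[0,f,s["cy"]],[0,0,1]])
def P(s):
    R=cv2.Rodrigues(np.array(s["rvec"],float))[0]
    return K(s)@np.hstack([R,np.array(s["tvec"],float).reshape(3,1)])
def ray(s,uv,z):
    R=cv2.Rodrigues(np.array(s["rvec"],float))[0];t=np.array(s["tvec"],float).ravel()
    c=-R.T@t; d=R.T@np.linalg.inv(K(s))@np.array([uv[0],uv[1],1.]); return c+d*(z-c[2])/d[2]
def proj(s,X):
    q=P(s)@np.append(X,1.); return q[:2]/q[2]
def tri(a,ua,b,ub):
    X=cv2.triangulatePoints(P(a),P(b),np.array(ua,float).reshape(2,1),np.array(ub,float).reshape(2,1)); return (X[:3]/X[3]).ravel()
def both(names,a,b):
    for n in names:
        ra,rb=robot.mark_of(n,a),robot.mark_of(n,b)
        f=lambda r:(np.round(r[0]["point"],1).tolist(),round(r[0]["p"],2)) if r else None
        print(n,f(ra),f(rb),np.round(tri(a,ra[0]["point"],b,rb[0]["point"]),1) if ra and rb else "")
def save(s,n): cv2.imwrite("pics/"+n+".png",s["frame"][:,:,::-1])
E
python3 - <<'E'
from h import *
a=robot.snapshot("scene");b=robot.snapshot("top")
cv2.imwrite("pics/a.png",np.vstack([a["frame"],b["frame"]])[:,:,::-1]) 
save(a,"a1");save(b,"b1")
both(["wiper_collar","wiper_grip","wiper_head","button_face","spring_clip","pegboard","tiffin","bowl","stapler"],a,b)
s=robot.get_state();print(s["tool_rot"],s["grip_width"],s["contact_force"],s["time"])
E
```

```text
pics
wiper_collar ([322.6, 271.4], 0.62) ([206.7, 213.0], 0.74) [591.6  77.   73. ]
wiper_grip ([354.0, 307.1], 0.67) ([219.0, 220.4], 0.3) [575.   93.9 -33.5]
wiper_head ([278.0, 219.3], 0.87) ([277.8, 220.5], 0.93) [579.9 -75.4  76.6]
button_face None ([221.9, 221.2], 0.74) 
spring_clip ([293.0, 240.7], 0.89) ([252.7, 216.6], 0.71) [587.  -20.   65.9]
pegboard ([311.9, 282.2], 0.92) ([223.0, 220.3], 0.94) [588.2  50.    1. ]
tiffin ([229.8, 208.0], 0.86) ([344.6, 208.1], 0.96) [ 618.9 -223.    13.1]
bowl ([251.1, 342.4], 0.74) ([213.7, 144.0], 0.97) [764.9  81.1   0.8]
stapler ([369.1, 253.9], 0.79) ([213.6, 287.3], 0.87) [437.7  65.5  -3.8]
[[ 2.41390074e-01  4.51924191e-05 -9.70428168e-01]
 [ 9.70428161e-01  1.17139930e-04  2.41390078e-01]
 [ 1.24584890e-04 -9.99999992e-01 -1.55795797e-05]] 85.29993439675685 [ 0.77959586 -1.35996236  0.53998825] 1.0
```

View pics/a1.png

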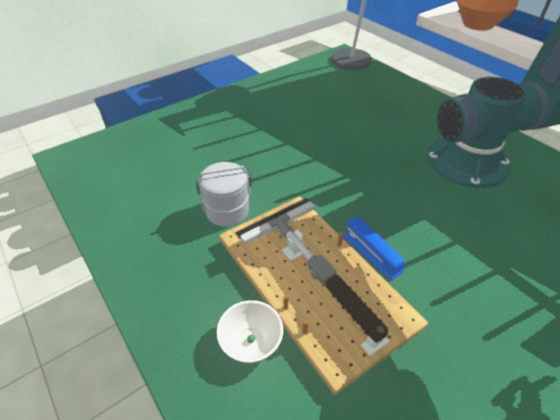

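View pics/b1.png

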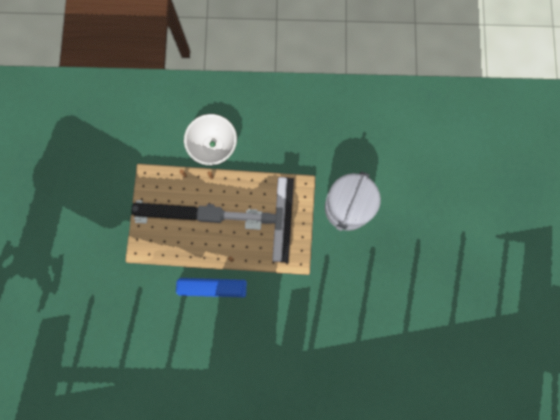

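The wiper lies with its head towards world −y. The collar is near pixel (322,270) in the scene view and (209,213) in the top view, and the button is on the far (+x) side. Two pegs stand on the bowl side and one on the stapler side. I'll go above the collar.

```bash
python3 -m pendant '{"offset":[[-33.3,5,-55.3],[-33.3,5,-55.3],[-33.3,5,-55.3],[-33.3,5,-55.3],[-33.3,5,-55.3],[-33.3,5,-55.3],[-33.3,5,-55.3],[-33.3,5,-55.3],[-33.3,5,-55.3],[-33.3,5,-55.3],[-33.3,5,-55.3],[-33.3,5,-55.3]],"yaw":[1.39,1.39,1.39,1.39,1.39,1.39,1.39,1.39,1.39,1.39,1.39,1.39]}' -1 20
cat >> h.py <<'E'
def to(X,ang=None):
    "offset cm (tool axes) and yaw to reach TCP X with tool x at world angle ang"
    s=robot.get_state();R=np.array(s["tool_rot"]);p=np.array(s["ee_pos"])
    y=0 if ang is None else np.degrees(0)+((np.arctan2(R[1,0],R[0,0])-ang+np.pi)%(2*np.pi)-np.pi)
    print("offset",np.round(R.T@(np.array(X)-p)/10,2),"yaw",round(y,3),"pos",np.round(p,1),"t",s["time"])
E
python3 - <<'E'
from h import *
to([590,77,170],-0.076)
a=robot.snapshot("scene");b=robot.snapshot("top")
both(["wiper_collar","wiper_grip","wiper_head","button_face","spring_clip","pegboard"],a,b)
for n,z in [("wiper_collar",70),("wiper_grip",70),("wiper_head",70),("spring_clip",70),("pegboard",0),("button_face",70)]:
  for s in (a,b):
    print(n,[(np.round(ray(s,r["point"],z),0)[:2],round(r["p"],2)) for r in robot.mark_of(n,s)[:2]])
E
```

```text
time: 2.0
ee_pos: [486.3, 179.4, 192.9]
tool_rot: [[0.998, 0.001, 0.068], [-0.068, 0.0, 0.998], [0.001, -1.0, 0.001]]
contact_force: [-0.3, 1.5, -0.5]
grip_width: 85.2
offset [11.03  2.29 -9.51] yaw 0.008 pos [486.3 179.4 192.9] t 2.0
wiper_collar ([324.5, 273.4], 0.98) ([344.2, 210.6], 0.68) [ 602.8 -144.7  -99.4]
wiper_grip ([355.2, 307.9], 0.73) ([163.0, 207.1], 0.96) [600.4 169.8  77.9]
wiper_head ([275.4, 221.6], 0.76) ([277.0, 220.1], 0.62) [583.3 -75.1  71.1]
button_face ([311.4, 277.9], 0.55) ([211.0, 209.2], 0.44) [605.6  69.   53.3]
spring_clip ([292.3, 237.2], 0.94) ([213.6, 144.1], 0.69) [683.4  57.9 227.5]
pegboard ([311.4, 281.2], 0.73) ([222.8, 221.6], 0.61) [586.2  49.3   1.5]
wiper_collar [(array([591.,  81.]), 0.98), (array([619.,  82.]), 0.68)]
wiper_collar [(array([ 603., -215.]), 0.68), (array([590.,  73.]), 0.57)]
wiper_grip [(array([595., 168.]), 0.73)]
wiper_grip [(array([603., 171.]), 0.96)]
wiper_head [(array([587., -81.]), 0.76)]
wiper_head [(array([580., -72.]), 0.62)]
spring_clip [(array([585., -26.]), 0.94)]
spring_clip [(array([744.,  70.]), 0.69), (array([584., -18.]), 0.68)]
pegboard [(array([588.,  46.]), 0.73)]
pegboard [(array([584.,  51.]), 0.61), (array([605.,  83.]), 0.59)]
button_face [(array([617.,  74.]), 0.55)]
button_face [(array([600.,  69.]), 0.44)]
```

```bash
python3 -m pendant '{"offset":[[11,2.3,-9.5],[11,2.3,-9.5],[11,2.3,-9.5],[11,2.3,-9.5],[11,2.3,-9.5]],"yaw":[0.004,0.004,0.004,0.004,0.004]}'
python3 - <<'E'
from h import *
a=robot.snapshot("scene");b=robot.snapshot("top")
A=cv2.resize(a["frame"][190:340,260:400],None,fx=4,fy=4,interpolation=cv2.INTER_CUBIC)
B=cv2.resize(b["frame"][190:240,120:300],None,fx=4.4,fy=4.4,interpolation=cv2.INTER_CUBIC)
cv2.imwrite("pics/c1.png",A[:,:,::-1]);cv2.imwrite("pics/c2.png",B[:,:,::-1])
for s in(a,b):
  for y in (180,75,-20,-73): print(np.round(proj(s,[592.5+.075*(y-75),y,70]),1))
s=robot.get_state();print(s["ee_pos"],s["tool_rot"][1][0])
E
```

```text
time: 3.72
ee_pos: [591.0, 75.4, 167.6]
tool_rot: [[0.997, -0.002, 0.072], [-0.072, -0.002, 0.997], [-0.001, -1.0, -0.002]]
contact_force: [0.2, -0.2, -0.0]
grip_width: 85.5
[357.8 314.3]
[321.7 271.9]
[293.8 239.1]
[279.8 222.6]
[158.7 208. ]
[208.  212.7]
[252.6 217. ]
[277.5 219.4]
[588.98170205  78.75495974 168.93505011] -0.06865616082220473
```

View pics/c1.png

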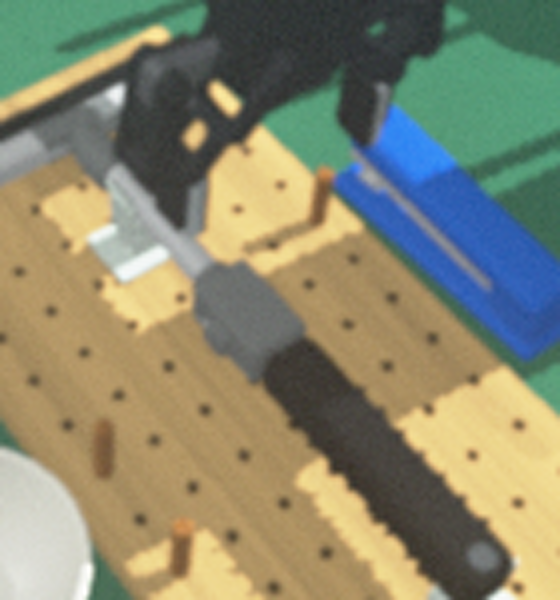

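View pics/c2.png

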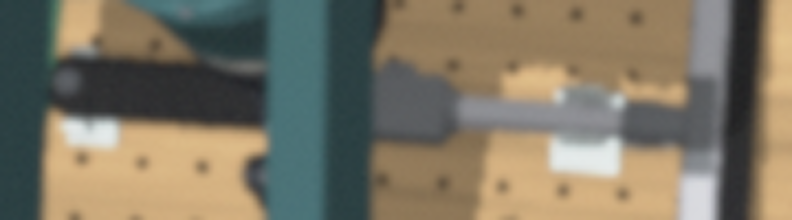

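```bash
python3 - <<'E'
from h import *
a=robot.snapshot("scene");b=robot.snapshot("top")
for n,c,z in [("front",(218,270),83),("rear",(290,352),83),("btn",(205,325),70)]:
  print(n,np.round(ray(a,(260+c[0]/4,190+c[1]/4),z),1))
for n,c,z in [("front",(455,112),70),("front top",(440,100),83),("btn",(402,64),70),("rearEnd",(48,82),70),("sock/clip end",(622,120),75),("mid front width",(430,105),83)]:
  print(n,np.round(ray(b,(120+c[0]/4.4,190+c[1]/4.4),z),1))
for n in ["wiper_collar","button_face","wiper_head"]:
  for s,z in((a,70),(b,70)):
    print(n,[(np.round(ray(s,r["point"],z),0)[:2],round(r["p"],2)) for r in robot.mark_of(n,s)[:2]])
print(robot.get_state()["ee_pos"])
E
```

```text
front [588.6  47.9  83. ]
rear [592.3 103.3  83. ]
btn [607.5  62.1  70. ]
front [587.3  42.1  70. ]
front top [590.9  47.9  83. ]
btn [610.3  68.6  70. ]
rearEnd [597.8 238.6  70. ]
sock/clip end [584.4 -38.7  75. ]
mid front width [588.4  52.5  83. ]
wiper_collar [(array([586.,  74.]), 0.8), (array([ 645., -171.]), 0.62)]
wiper_collar [(array([594.,  75.]), 0.69)]
button_face [(array([611.,  73.]), 0.62)]
button_face [(array([605.,  70.]), 0.37)]
wiper_head [(array([580., -79.]), 0.61), (array([591.,  51.]), 0.25)]
wiper_head [(array([586., -73.]), 0.67)]
[588.60879707  80.1120993  170.21839249]
```

```bash
python3 - <<'E'
from h import *
L=[]
for i in range(5):
  robot.snapshot("top"); s=robot.get_state(); L.append(s["ee_pos"]); print(np.round(s["ee_pos"],1),np.round(s["joint_vel"],3),s["time"])
print(np.mean(L,0)); to([591,72,100],-.074)
E
```

```text
[588.7  80.  170.1] [-0.005  0.004  0.001 -0.002  0.001 -0.001] 4.2667
[588.8  79.8 170. ] [-0.004  0.006 -0.    -0.001 -0.001 -0.   ] 4.3167
[588.8  79.7 169.9] [-0.004  0.004 -0.     0.001  0.001  0.   ] 4.3667
[588.8  79.6 169.8] [-0.002  0.002 -0.001 -0.     0.001  0.001] 4.4167
[588.8  79.5 169.8] [-0.003  0.001 -0.001  0.001 -0.001  0.001] 4.4667
[588.77043104  79.73336188 169.93098291]
offset [ 0.26  6.98 -0.74] yaw 0.007 pos [588.8  79.5 169.8] t 4.4667
```

```bash
python3 -m pendant '{"offset":[[0.2,3,-0.7],[0.2,6,-0.7],[0.2,9,-0.7],[0.2,9,-0.7],[0.2,9,-0.7],[0.2,9,-0.7],[0.2,9,-0.7]],"yaw":[0.005,0.005,0.005,0.005,0.005,0.005,0.005]}' -0.3
python3 - <<'E'
from h import *
a=robot.snapshot("scene")
A=cv2.resize(a["frame"][190:340,260:400],None,fx=4,fy=4,interpolation=cv2.INTER_CUBIC)
cv2.imwrite("pics/d1.png",A[:,:,::-1])
to([591,72,50],-.074);print(robot.get_state()["grip_width"])
E
```

```text
time: 5.05
ee_pos: [592.3, 72.4, 82.8]
tool_rot: [[0.997, 0.005, 0.072], [-0.072, 0.0, 0.997], [0.005, -1.0, 0.001]]
contact_force: [1.1, 0.3, 0.3]
grip_width: 55.5
offset [-0.15  3.28 -0.05] yaw 0.002 pos [592.3  72.4  82.8] t 5.1
55.159877221136064
```

View pics/d1.png

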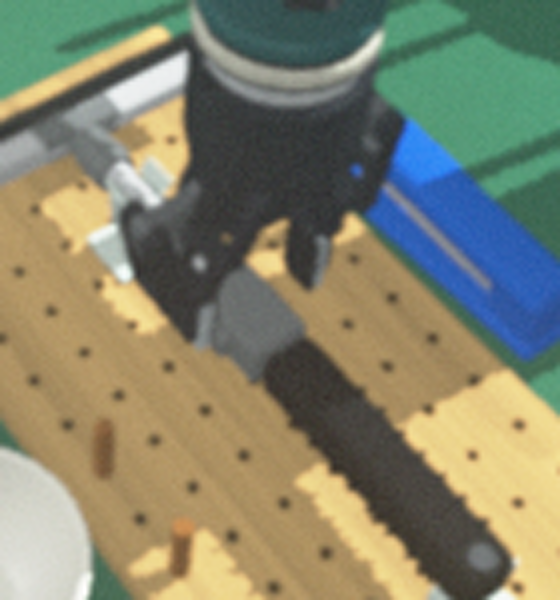

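```bash
python3 -m pendant '{"offset":[[-0.1,1.7,0],[-0.1,3.3,0],[-0.1,3.3,0],[-0.1,3.3,0]],"yaw":[0,0,0,0]}'
python3 -m pendant '{"offset":[[0,0,0],[0,0,0],[0,0,0],[0,0,0],[0,0,0],[0,0,0]],"yaw":[0,0,0,0,0,0]}' 1 35
python3 -c "
from h import *
to([591,72,50],-.074)"
```

```text
time: 5.43
ee_pos: [589.6, 72.4, 47.4]
tool_rot: [[0.997, 0.0, 0.072], [-0.072, 0.0, 0.997], [0.0, -1.0, 0.0]]
contact_force: [0.2, 0.7, 1.1]
grip_width: 55.6
time: 5.93
ee_pos: [589.9, 72.4, 49.4]
tool_rot: [[0.998, 0.002, 0.07], [-0.07, -0.0, 0.998], [0.002, -1.0, -0.0]]
contact_force: [-3.2, 0.4, 4.5]
grip_width: 31.9
offset [ 0.11 -0.06 -0.03] yaw 0.003 pos [589.9  72.4  49.4] t 5.9333
```

```bash
python3 -m pendant '{"offset":[[0,0,0.7],[0,0,1.4],[0,0,2.1],[0,0,2.8],[0,0,3.5],[0,0,4.2],[0,0,4.9],[0,0,5.6],[0,0,6.3],[0,0,7],[0,0,7],[0,0,7]],"yaw":[0,0,0,0,0,0,0,0,0,0,0,0]}'
python3 - <<'E'
from h import *
a=robot.snapshot("scene");b=robot.snapshot("top")
both(["wiper_head","spring_clip","wiper_collar"],a,b)
E
```

```text
time: 6.93
ee_pos: [593.1, 139.9, 49.4]
tool_rot: [[0.997, -0.003, 0.071], [-0.071, -0.005, 0.997], [-0.003, -1.0, -0.005]]
contact_force: [-7.9, -6.8, 8.8]
grip_width: 31.5
wiper_head ([277.7, 222.3], 0.75) ([276.6, 215.3], 0.84) [588.7 -70.8  77.9]
spring_clip ([293.3, 240.9], 0.57) ([249.4, 217.4], 0.66) [586.3 -14.8  69.1]
wiper_collar ([341.5, 296.0], 0.72) ([174.1, 210.1], 0.94) [598.  142.6  77.2]
```

```bash
python3 -m pendant '{"offset":[[-0.1,-0.1,0.6],[-0.1,-0.1,1.2],[-0.1,-0.1,1.8],[-0.1,-0.1,2.4],[-0.1,-0.1,3],[-0.1,-0.1,3.5],[-0.1,-0.1,4],[-0.1,-0.1,4],[-0.1,-0.1,4]],"yaw":[0,0,0,0,0,0,0,0,0]}'
python3 -m pendant '{"offset":[[0,0,0.3],[0,0,0.6],[0,0,0.6]],"yaw":[0,0,0]}'
python3 -m pendant '{"offset":[[0,0,0.3],[0,0,0.6],[0,0,0.6]],"yaw":[0,0,0]}'

```

```text
time: 8.08
ee_pos: [594.8, 180.1, 49.5]
tool_rot: [[0.997, -0.004, 0.072], [-0.072, -0.004, 0.997], [-0.003, -1.0, -0.005]]
contact_force: [-7.1, -6.5, 5.2]
grip_width: 31.6
time: 8.33
ee_pos: [595.1, 185.2, 49.4]
tool_rot: [[0.997, -0.004, 0.072], [-0.072, -0.006, 0.997], [-0.004, -1.0, -0.006]]
contact_force: [-7.4, -9.6, 7.3]
grip_width: 31.6
time: 8.58
ee_pos: [595.4, 190.9, 49.4]
tool_rot: [[0.997, -0.005, 0.072], [-0.072, -0.007, 0.997], [-0.004, -1.0, -0.007]]
contact_force: [-9.1, -9.1, 6.3]
grip_width: 31.4
```

```bash
python3 -m pendant '{"offset":[[0,0,0.2],[0,0,0.4],[0,0,0.4]],"yaw":[0,0,0]}'
python3 -m pendant '{"offset":[[0,0,0.2],[0,0,0.2]],"yaw":[0,0]}'
python3 - <<'E'
from h import *
a=robot.snapshot("scene");b=robot.snapshot("top")
both(["wiper_head","spring_clip","wiper_collar"],a,b)
E
```

```text
time: 8.83
ee_pos: [595.4, 191.0, 49.4]
tool_rot: [[0.997, -0.006, 0.072], [-0.072, -0.014, 0.997], [-0.005, -1.0, -0.014]]
contact_force: [-9.7, -18.3, 9.1]
grip_width: 31.5
time: 9.0
ee_pos: [595.3, 191.1, 49.4]
tool_rot: [[0.997, -0.007, 0.072], [-0.073, -0.017, 0.997], [-0.006, -1.0, -0.018]]
contact_force: [-10.0, -22.4, 9.3]
grip_width: 32.0
wiper_head ([279.7, 222.5], 0.87) ([273.6, 216.3], 0.95) [586.5 -65.1  80.7]
spring_clip ([292.9, 238.9], 0.6) ([251.5, 216.1], 0.64) [587.4 -18.4  73.2]
wiper_collar None ([149.4, 210.6], 0.73)
```

```bash
python3 -m pendant '{"offset":[[0.1,0,-0.4],[0.1,0,-0.4],[0.1,0,-0.4]],"yaw":[0,0,0]}'
python3 -m pendant '{"offset":[[0,0,0],[0,0,0],[0,0,0],[0,0,0],[0,0,0]],"yaw":[0,0,0,0,0]}' -0.3
python3 - <<'E'
from h import *
a=robot.snapshot("scene");b=robot.snapshot("top")
A=cv2.resize(a["frame"][200:350,280:420],None,fx=4,fy=4,interpolation=cv2.INTER_CUBIC)
cv2.imwrite("pics/e1.png",A[:,:,::-1])
both(["wiper_head","spring_clip","wiper_collar","button_face"],a,b)
E
```

```text
time: 9.65
ee_pos: [595.4, 191.2, 49.5]
tool_rot: [[0.997, -0.008, 0.072], [-0.072, -0.009, 0.997], [-0.007, -1.0, -0.01]]
contact_force: [-12.0, -12.6, 8.1]
grip_width: 31.7
time: 10.07
ee_pos: [598.8, 196.5, 48.2]
tool_rot: [[0.997, 0.001, 0.072], [-0.072, 0.001, 0.997], [0.001, -1.0, 0.001]]
contact_force: [-0.8, -0.3, 0.1]
grip_width: 55.6
wiper_head None ([274.4, 217.5], 0.77) 
spring_clip ([291.4, 239.8], 0.94) ([249.4, 216.7], 0.8) [588.2 -15.9  72.5]
wiper_collar ([367.1, 318.7], 0.92) ([152.7, 212.6], 0.87) [590.9 193.7  64.6]
button_face None ([342.3, 207.0], 0.32)
```

View pics/e1.png

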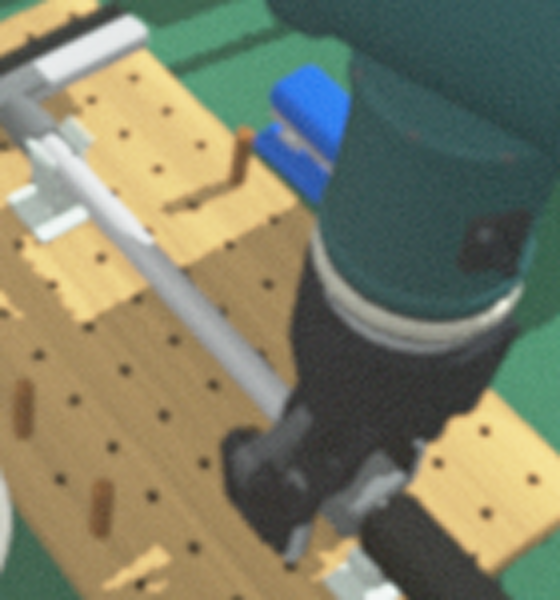

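```bash
python3 -m pendant '{"offset":[[-0.3,-0.2,-1.5],[-0.3,-0.2,-3],[-0.3,-0.2,-4.5],[-0.35,-0.2,-5.7],[-0.35,-0.2,-5.7],[-0.35,-0.2,-5.7],[-0.35,-0.2,-5.7]],"yaw":[0,0,0,0,0,0,0]}'
python3 - <<'E'
from h import *
a=robot.snapshot("scene");b=robot.snapshot("top")
A=cv2.resize(a["frame"][220:370,300:440],None,fx=4,fy=4,interpolation=cv2.INTER_CUBIC)
cv2.imwrite("pics/f1.png",A[:,:,::-1])
both(["wiper_head","wiper_collar","button_face"],a,b)
to([591,138,50],-.074)
E
```

```text
time: 11.15
ee_pos: [590.9, 139.2, 49.8]
tool_rot: [[0.997, 0.0, 0.073], [-0.073, 0.001, 0.997], [0.0, -1.0, 0.001]]
contact_force: [-0.5, -0.0, 0.6]
grip_width: 55.6
wiper_head ([277.7, 223.6], 0.92) ([274.1, 218.7], 0.75) [584.8 -68.   72.6]
wiper_collar ([364.5, 316.8], 0.83) ([154.2, 208.7], 0.59) [597.3 189.7  72.7]
button_face ([355.6, 325.4], 0.62) None 
offset [ 0.04 -0.04 -0.18] yaw 0.003 pos [590.7 139.8  49.6] t 11.55
```

View pics/f1.png

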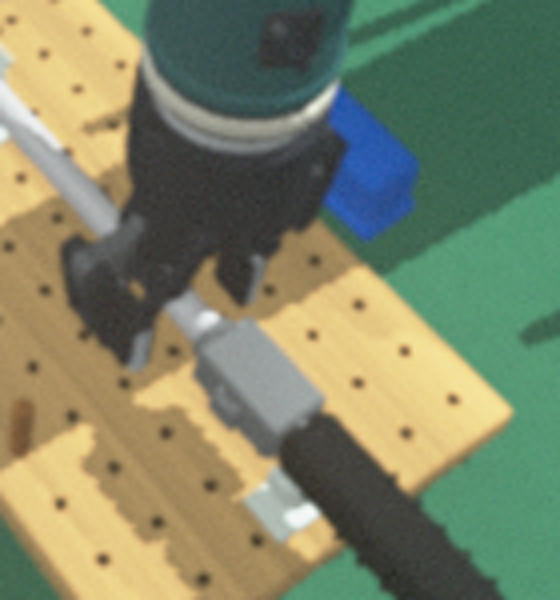

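The button shows proud of the collar at crop (228,400), and collar to head measures 258 mm, so the pole is locked at the second stop. I'll grip the bare pole just ahead of the collar and lift.

```bash
python3 -m pendant '{"offset":[[0,0,0],[0,0,0],[0,0,0],[0,0,0],[0,0,0],[0,0,0]],"yaw":[0,0,0,0,0,0]}' 1 120
python3 -m pendant '{"offset":[[0,-0.4,0],[0,-0.8,0],[0,-1.2,0],[0,-1.6,0],[0,-2,0],[0,-2.4,0],[0,-2.8,0],[0,-3.2,0],[0,-3.6,0],[0,-4,0],[0,-4,0],[0,-4,0]],"yaw":[0,0,0,0,0,0,0,0,0,0,0,0]}'
python3 - <<'E'
from h import *
a=robot.snapshot("scene")
A=cv2.resize(a["frame"][170:370,240:440],None,fx=3,fy=3,interpolation=cv2.INTER_CUBIC)
cv2.imwrite("pics/g1.png",A[:,:,::-1])
E
```

```text
time: 12.05
ee_pos: [591.1, 139.4, 50.0]
tool_rot: [[0.997, 0.001, 0.071], [-0.071, -0.0, 0.997], [0.001, -1.0, 0.0]]
contact_force: [0.8, -0.7, 1.6]
grip_width: 13.3
time: 13.05
ee_pos: [591.0, 139.4, 90.2]
tool_rot: [[0.997, 0.001, 0.072], [-0.072, 0.0, 0.997], [0.001, -1.0, 0.0]]
contact_force: [-0.3, 0.1, -2.8]
grip_width: 12.5
```

View pics/g1.png

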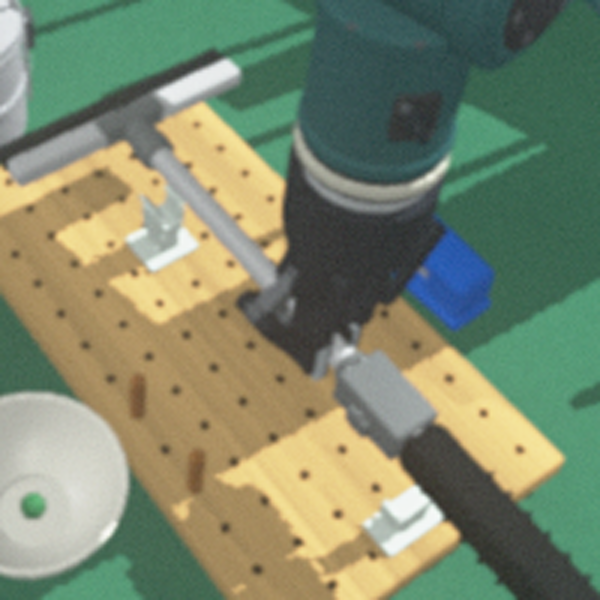

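```bash
python3 -m pendant '{"offset":[[0,-1,0],[0,-2,0],[0,-3,0],[0,-4,0],[0,-5,0],[0,-6,0],[0,-7,0],[0,-8,0],[0,-9,0],[0,-9.5,0],[0,-9.5,0],[0,-9.5,0]],"yaw":[0,0,0,0,0,0,0,0,0,0,0,0]}' - 80
python3 -m pendant '{"offset":[[0,0,0],[0,0,0],[0,0,0],[0,0,0],[0,0,0],[0,0,0]],"yaw":[0,0,0,0,0,0]}'
python3 - <<'E'
from h import *
a=robot.snapshot("scene");b=robot.snapshot("top")
save(a,"k1")
both(["wiper_head","wiper_collar","wiper_grip","button_face","bowl","tiffin","stapler"],a,b)
E
```

```text
time: 14.1
ee_pos: [590.9, 139.4, 184.9]
tool_rot: [[0.997, 0.0, 0.072], [-0.072, 0.0, 0.997], [0.0, -1.0, 0.0]]
contact_force: [-0.3, 0.0, -2.8]
grip_width: 12.8
time: 14.6
ee_pos: [590.7, 139.4, 184.5]
tool_rot: [[0.997, -0.0, 0.072], [-0.072, 0.0, 0.997], [-0.0, -1.0, -0.0]]
contact_force: [0.5, -0.8, -2.6]
grip_width: 12.8
wiper_head ([283.5, 173.1], 0.8) ([271.2, 208.0], 0.62) [580.2 -62.5 215. ]
wiper_collar ([378.0, 274.0], 0.88) ([133.2, 198.5], 0.91) [595.  193.1 201.7]
wiper_grip ([424.8, 319.1], 0.65) ([80.4, 191.5], 0.57) [604.2 286.  212.8]
button_face ([366.6, 277.8], 0.62) None 
bowl ([249.3, 340.3], 0.93) ([214.2, 143.4], 0.96) [765.5  78.7   5.5]
tiffin ([227.6, 207.4], 0.73) ([346.8, 208.5], 0.68) [ 619.6 -229.2    9.9]
stapler ([370.0, 253.3], 0.75) ([212.4, 289.7], 0.79) [433.3  66.8  -4. ]
```

View pics/k1.png

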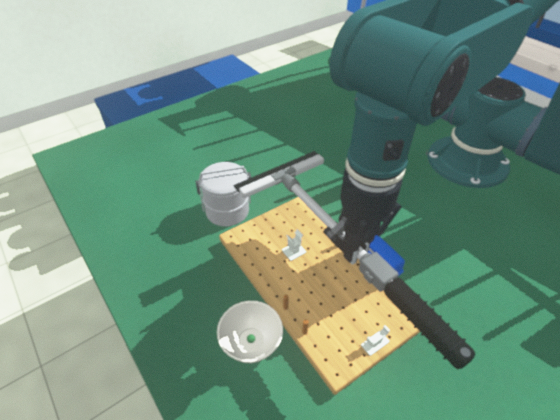

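```bash
python3 -c "
from rig import robot
print(robot.hand_in(), robot.get_state()['grip_width'])"
```

```text
the job is handed in; nothing more can be done
the job is handed in; nothing more can be done
```

The job is handed in at about 14.7 s of the 45 s allowed. The wiper is drawn out to the second stop, out of the clip and held roughly level in the gripper.

**What I did:** I gripped the collar so the button was fully in (32 mm opening). I drew the handle out to the hard end, where the pull rose to 22 N. I eased off and opened the gripper so the button could spring out, then gripped the bare pole about 27 mm ahead of the collar and lifted it about 135 mm.

**Last checks:**
- **Pole length:** collar to head measured about 256–258 mm, against 258 mm for the second stop.
- **Button:** it showed proud of the collar after release. I did not pull on the handle to test the lock itself.
- **Hold:** the wiper looked level and touched nothing else. The wrist read about 2.7 N, roughly the wiper's weight.
- **Bystanders:** the marble is still in the bowl. The tiffin, bowl and stapler measured within about 6 mm of their first readings, which I take to be measurement noise.

**One disagreement:** the gripper opening read 12.8 mm on the 16 mm pole. It held steady at that value, so I put it down to the pads giving under the grip.

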